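# Put the washed tamper away in its quarter-turn holder

## Robot

A 6-joint arm with a two-finger parallel gripper is mounted at the origin on a cart in front of the work surface, level with it; the furniture and walls round the work are solid. World frame = base frame: x ahead of the robot, y to its left, z up, the work surface at z = 0. Lengths are in m, angles in degrees, forces in N, time in s.
With the tool pointing down it reaches from about 0.4 to 0.825 m from the base axis. Payload 7 kg.
Tool frame: the origin (TCP) lies between the finger pads; the fingertips stand 19 mm ahead of it and the grasp point (between the pads) is the TCP; z points along the fingers, y is the line along which they close (so a half turn about z gives the same grasp; the last joint's range is limited). The gripper opens to 88 mm and grips with 3 to 60 N. Pads are 19 mm wide; open, the fingers measure 130 mm over their backs; the gripper's body (78 mm by 193 mm) begins 47 mm behind the grasp point.
Start: joints at [-49.039, 20.546, 0.682, 0, -70.136, -16.507], TCP at [0.279, -0.614, 0.246] pointing down, gripper open.
Joint ranges: [-176.03, 176.03], [-82.01, 121.73], [-58.28, 71.71], [-173.87, 95.51], [-174.79, -0.11], [-173.66, 173.66]. Speed limits (degrees/s): [136.94, 136.94, 172.46, 180, 180, 180].

## Interface

Orientations are given as [roll, pitch, yaw] about the fixed x, y, z axes, in that order (R = Rz(yaw) Ry(pitch) Rx(roll)).
In Python, from plant import r gives the robot as it stands. The module is installed in compiled form; this text tells all that it offers.
- The arm moves only by the shell command python3 -m pendant 'ROWS' [OPENING] [FORCE]. ROWS is JSON, a list of rows, each a list of 6 numbers: the shift along the tool's x, y, z in mm, then the turn, a rotation vector about the tool's x, y, z in rad. In form: [[tx, ty, tz, wx, wy, wz], ...]. A call has 1 to 20 rows; each row is the pose to reach, as a shift and turn from the pose commanded when the call began, along the tool's axes at that moment; what a row does not reach only later rows make up. A row lasts 1/8 s, in which the tool goes at most 62.5 mm and 10.7 degrees, less where a joint would pass 70% of its speed; a pose out of reach is approached as far as the arm can. A call with a gripper value outside its range is refused whole. OPENING is the finger opening in mm, from 0 to 87.6, set as the call begins (- or left out, the last holds). The fingers move at their own pace and stop on an object; FORCE is the grip in N (left out, the last holds). Time passes only in rows, so rows that repeat a pose let the fingers close. It gives the time, the measured TCP pose, the force, the opening and the grip force at its end, in the units of the state.
- r.get_state(): the state, without advancing time (a new reading comes with each control period).
- r.capture(name): name is "scene" or "top" or "wrist"; returns the picture (420x560x3 uint8, red, green, blue); there is no depth.
- r.camera_params(name): a dict with "mtx" (3x3 intrinsics, pixels), "rvec" (rotation vector, rad) and "tvec" (3), from world to camera coordinates, as OpenCV has them; the wrist camera has in their place "mount" (4x4, takes a point from camera to tool coordinates, whose origin is the TCP and whose axes are the flange's). Camera axes: x right, y down, z forward; pixel columns grow to the right and rows downward; lengths in m; the calibration is good to about 2 mm. The wrist camera is an equidistant fisheye: a pixel r from the principal point sees the ray r / f radians off the axis. A picture is of the moment at which its call begins: read the wrist's pose just before it. camera_params takes no time and is no camera call.
- r.close_job(): hands the job in; it is judged then, once.
The state is a dict: "time_s": time; "joints": joint angles; "qd": joint speeds; "joint_torque": joint torques, N m; "tcp_pos": TCP position; "eef_rot": TCP orientation; "contact_force": force on the tool from outside, world axes, zero at the start; "moment": the same for the moment, N m; "gripper_width": finger opening in m; "gripper_force": force on a finger pad.
Only numpy, scipy, OpenCV 4.12 (cv2) and the standard library are available. Lean on these libraries where they do the work, as an engineer would, in place of code of your own. Each camera call takes 0.05 s, during which the arm holds its last target. There are 200 camera calls.

## Task

Take the tamper with the orange grip out of the slanting drain rest and stand it upright, T-foot down, in the blue holder cup: feel for the hidden slot by turning it under light pressure until the foot drops right through, then turn it clockwise (seen from above) a quarter turn to the stop so that it is locked, and let go. Leave the beaker between the rest and the holder, the funnel and the crucible standing where they are.

Things in the scene. Friction and masses are not known exactly. Their poses are not given: they have to be found in the camera images.
- tamper_grip (a point): centre of the tamper's orange grip, 32 mm wide (x), 20 mm thick (y: grasp across it), 75 mm long (z). The tamper is rigid, 165 mm long, about 0.25 kg; own z runs from foot to grip end, x along the T-foot. Its foot's underside is 127.5 mm below this point. At the start it leans 35 degrees from vertical in the drain rest, grip end up, own y level; pull it out along its own z by 75 mm or more
- tamper_foot (a point): centre of the underside of the tamper's T-foot, a steel cross bar 42 mm long (own x), 10 mm wide (y), 10 mm high (z, towards the grip); its two ends are alike, so a half turn makes no difference. Above it a 12 mm shaft, with a black collar 40 mm in diameter 34 to 51 mm above the underside, bevelled below
- rest_mouth (a point): centre of the mouth of the drain rest's aluminium tube (58 mm outside, 50 mm bore, 75 mm long), which leans 35 degrees from vertical towards the rest's own -x (roughly the robot); point axes are those of the rest's base plate (z up; 130 x 90 mm; fixed to the bench)
- holder: blue holder cup, upright, 82 mm high, fixed to the bench; origin at the centre of its underside, z up. Bore 46 mm in diameter, flared to 56 mm in the top 8 mm; flange 104 mm across at the bottom. The T-foot at its bottom rests 12 mm above the origin; the collar is then in the bore and keeps the tamper upright
- slot_centre (a point): on the holder's axis, 34 mm above its underside: centre of the top face of a fixed plate (8 mm thick) inside the bore. A slot 17 mm wide crosses it. The x axis is the HOLDER's, not the slot's: the slot's direction is unknown, within 0.7 rad either side of it. A foot out of line stops on the plate; within about 0.15 rad of the slot it drops through, 22 mm deeper
- lock_ring (a joint): turn (rad) of the ring under the slotted plate: 0 = its groove in line with the slot (start), 1.57 = turned a quarter clockwise from above, at its stop (locked). Only the foot, once through, turns it; the groove has about 0.2 rad play either way, so the tamper turns up to 1.9 rad until the stop is felt. Friction 0.05 N m; it stays where it is left
- beaker: glass beaker 74 mm across and 105 mm high, loose, standing between the rest and the holder; origin at the centre of its underside; leave it alone
- funnel: pale funnel standing on its wide rim, 83 mm across and 72 mm high, loose, behind the work; origin at the centre of its underside; leave it alone
- crucible: small white crucible, 44 mm across and 37 mm high, loose, behind the work; origin at the centre of its underside; leave it alone
There are look-alikes about, which are no part of the job. What is shaped like the part that bears tamper_grip but turquoise or yellow is not meant. Of the things that look like the holder, take the one that is farthest from the robot's base at the start.

How it is judged:
By the outcome, as a careful person would: the job done as asked, in the order asked, and still so for the second after the job is handed in, with the robot touching nothing.
It also fails if it takes over 58 s, if anything falls off the work surface, if the arm or the gripper's body presses on something with over 40 N, if the wrist force passes 120 N, or if a joint passes its speed limit or range.

## Working session

There is one attempt and no reset: what is moved stays moved. The work goes in short steps, Python scripts to look and compute and a shell command to move; the robot and the scene stay as the last step left them, time stands still between calls to the robot, and variables do not carry over. Pictures are saved under pics/ and viewed, at most 10 in all, crops included, and the job is handed in when it is done.

```bash
mkdir -p pics
python3 - <<'E'
from plant import r
import cv2,numpy as np
s=r.get_state();print({k:np.round(v,3).tolist() for k,v in s.items()})
for n in("scene","top"):
    cv2.imwrite(f"pics/{n}0.png",r.capture(n)[:,:,::-1])
    p=r.camera_params(n);print(n,{k:np.round(v,4).tolist() for k,v in p.items()})
print(r.camera_params("wrist"))
E
```

```text
{'time_s': 0.0, 'joints': [-49.038, 20.591, 0.634, -0.022, -70.135, -16.511], 'qd': [0.041, 0.055, -0.035, 0.014, 0.068, -0.007], 'joint_torque': [0.001, -58.273, 29.304, 6.997, 0.007, -0.0], 'tcp_pos': [0.279, -0.614, 0.245], 'eef_rot': [179.906, -0.007, -155.556], 'contact_force': [0.826, -0.957, 0.906], 'moment': [0.018, 0.013, -0.02], 'gripper_force': 0.0, 'gripper_width': 0.087}
scene {'mtx': [[423.7712, 0.0, 280.4637], [0.0, 423.7712, 213.9637], [0.0, 0.0, 1.0]], 'rvec': [1.1476, -2.0907, 1.2284], 'tvec': [0.4201, 0.3164, 0.7963]}
top {'mtx': [[461.3783, 0.0, 276.826], [0.0, 461.3783, 211.0279], [0.0, 0.0, 1.0]], 'rvec': [2.2127, -2.175, 0.092], 'tvec': [0.0963, 0.5719, 1.296]}
{'mtx': array([[325.1922621 ,   0.        , 274.38029528],
       [  0.        , 325.1922621 , 205.25714821],
       [  0.        ,   0.        ,   1.        ]]), 'mount': array([[-1.53562068e-03, -9.56833089e-01, -2.90633932e-01,
         7.75344772e-02],
       [ 9.99998704e-01, -1.61000068e-03,  1.68019895e-05,
        -1.32293553e-03],
       [-4.83997526e-04, -2.90633529e-01,  9.56834321e-01,
        -1.37557917e-01],
       [ 0.00000000e+00,  0.00000000e+00,  0.00000000e+00,
         1.00000000e+00]])}
```

View pics/scene0.png

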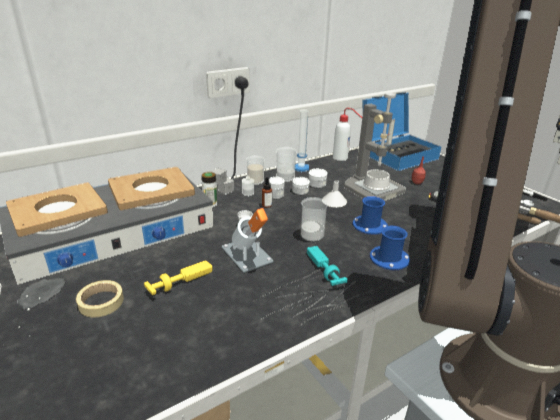

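View pics/top0.png

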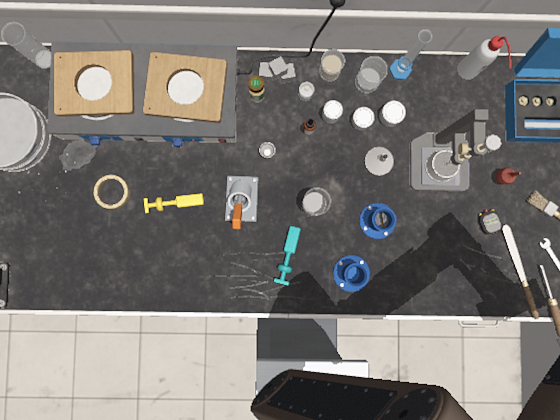

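The scene view shows the orange grip at (259,221) and two blue cups at (373,213) and (392,246). In the top view the grip is at (237,215), the cups at (379,220) and (351,273), the beaker at (315,202), and the rest plate at (241,198).

```bash
cat > h.py <<'E'
import numpy as np,cv2
from scipy.spatial.transform import Rotation as R
def cam(n):
    from plant import r
    p=r.camera_params(n);return p
def ray(p,uv):
    Rm=cv2.Rodrigues(np.array(p["rvec"],float))[0];t=np.array(p["tvec"]).ravel()
    d=Rm.T@np.linalg.inv(p["mtx"])@np.array([uv[0],uv[1],1.]);return -Rm.T@t,d/np.linalg.norm(d)
def wray(uv,s,p):
    M=p["mtx"];x=(uv[0]-M[0,2])/M[0,0];y=(uv[1]-M[1,2])/M[1,1];a=np.hypot(x,y)+1e-12
    d=np.array([x/a*np.sin(a),y/a*np.sin(a),np.cos(a)]);T=p["mount"]
    Rt=R.from_euler('xyz',s["eef_rot"],degrees=True).as_matrix()
    return np.array(s["tcp_pos"])+Rt@T[:3,3],Rt@T[:3,:3]@d
def onz(od,z): o,d=od;return o+d*(z-o[2])/d[2]
def cross(*rs):
    A=0;b=0
    for o,d in rs:
        P=np.eye(3)-np.outer(d,d);A=A+P;b=b+P@o
    return np.linalg.solve(A,b)
def hsv(img,lo,hi):return cv2.inRange(cv2.cvtColor(img,cv2.COLOR_RGB2HSV),lo,hi)
def blobs(m,amin=60):
    n,l,st,c=cv2.connectedComponentsWithStats(m);return [(l==i,st[i],c[i]) for i in range(1,n) if st[i,4]>=amin]
E
python3 - <<'E'
from h import *
ims={n:cv2.imread(f"pics/{n}0.png")[:,:,::-1].copy() for n in("scene","top")}
P={n:cam(n) for n in ims}
for n in ims:
    for nm,lo,hi in(("or",(5,190,120),(14,255,255)),("blue",(108,150,60),(122,255,255))):
        for m,st,c in blobs(hsv(ims[n],lo,hi),80):
            q=cv2.minAreaRect(np.argwhere(m)[:,::-1].astype(np.float32))
            print(n,nm,st,c.round(1),np.round(q[0],1),np.round(q[1],1),round(q[2]))
print("TOP plane z=0:")
for k,uv in dict(holderA=(379,220),holderB=(351,273),beak=(315,202)).items(): print(k,onz(ray(P["top"],uv),.0).round(3),onz(ray(P["top"],uv),.08).round(3))
cv2.imwrite("pics/crop.png",np.hstack([cv2.resize(ims["top"][165:245,215:275,::-1],None,fx=6,fy=6,interpolation=2),cv2.resize(ims["scene"][200:280,215:285,::-1],None,fx=6,fy=6,interpolation=2)]))
E
```

```text
scene blue [ 353  197   57   73 1667] [382.7 235.1] [382.  233.3] [79.3 42.7] 62
top blue [361 203  35  29 406] [377.7 217.1] [378.3 217. ] [33.3 27.5] 34
top blue [336 257  32  31 488] [351.8 272.1] [351.7 272.2] [35.7 25.6] 41
TOP plane z=0:
holderA [ 0.551 -0.191  0.   ] [ 0.546 -0.172  0.08 ]
holderB [ 0.397 -0.11   0.   ] [ 0.402 -0.096  0.08 ]
beak [ 0.6   -0.004  0.   ] [0.592 0.003 0.08 ]
```

View pics/crop.png

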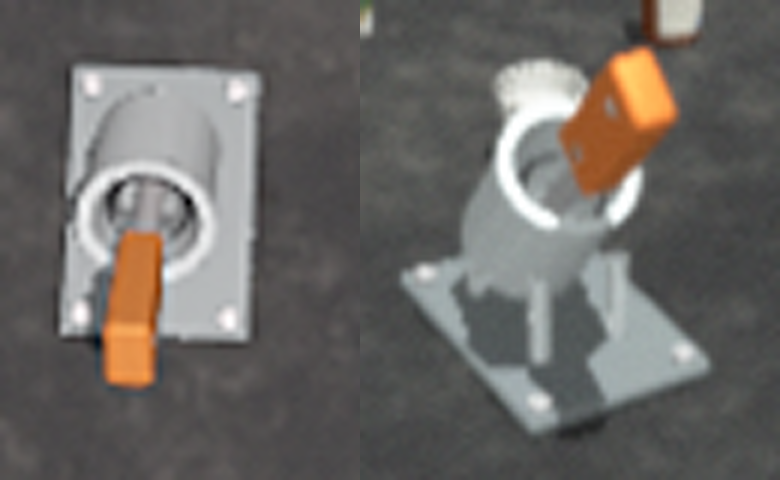

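Crops: the grip leans out of the tube toward the robot. Tube rim centre is at top-crop (147,222) and scene-crop (570,165); plate corners are visible, which gives the yaw.

Run:
```python
from h import *
ims={n:cv2.imread(f"pics/{n}0.png")[:,:,::-1].copy() for n in("scene","top")}
P={n:cam(n) for n in ims}
T=lambda x,y:ray(P["top"],(215+(x+.5)/6-.5,165+(y+.5)/6-.5)); S=lambda x,y:ray(P["scene"],(215+(x-360+.5)/6-.5,200+(y+.5)/6-.5))
c=[onz(T(*q),.006) for q in((75,65),(62,338),(248,340),(258,73))]
print(np.round(c,3),"plate ctr",np.mean(c,0).round(4))
for a,b in((1,0),(2,3)): d=c[b]-c[a];print("yaw +x",np.degrees(np.arctan2(d[1],d[0])),np.linalg.norm(d))
print("mouth",cross(T(147,222),S(570,165)).round(4))
cen={}
for n,(x,y,w,h) in dict(top=(225,195,25,40),scene=(240,200,40,40)).items():
    m=np.zeros((420,560),np.uint8);m[y:y+h,x:x+w]=hsv(ims[n],(3,150,80),(20,255,255))[y:y+h,x:x+w]
    b=max(blobs(m,20),key=lambda q:q[1][4]);cen[n]=b[2];print(n,b[1],b[2])
print("grip",cross(ray(P["top"],cen["top"]),ray(P["scene"],cen["scene"])).round(4))
print("cams",ray(P["top"],(0,0))[0],ray(P["scene"],(0,0))[0])
```

```text
[[0.672 0.251 0.006]
 [0.54  0.254 0.006]
 [0.541 0.165 0.006]
 [0.669 0.163 0.006]] plate ctr [0.6054 0.2085 0.006 ]
yaw +x -1.3270566897295886 0.1316166193016905
yaw +x -1.0110793864233125 0.12880187932767376
mouth [0.5892 0.21   0.0967]
top [232 204  10  25 198] [236.7979798  216.52525253]
scene [249 208  19  24 256] [257.92578125 219.56640625]
grip [0.5463 0.2116 0.1412]
cams [0.48011667 0.12553561 1.33035712] [-0.20396863  0.65811117  0.66034772]
```

```bash
cat >> h.py <<'E'
def go(pos,Rm,s=None):
    from plant import r
    s=s or r.get_state();R0=R.from_euler('xyz',s["eef_rot"],degrees=True)
    if not isinstance(Rm,R): Rm=R.from_euler('xyz',Rm,degrees=True)
    print("shift mm",(R0.inv().apply(np.array(pos)-s["tcp_pos"])*1000).round(1),"rotvec",(R0.inv()*Rm).as_rotvec().round(4))
E
python3 -c "
from h import *
go((.472,-.180,.28),(180,0,0))"
```

```text
shift mm [-355.1  315.4  -34.9] rotvec [ 6.0000e-04  1.9000e-03 -2.7149e+00]
```

```bash
python3 -m pendant '[[-40,35,-35,0,0,-0.18],[-80,70,-35,0,0,-0.36],[-120,105,-35,0,0,-0.54],[-160,140,-35,0,0,-0.72],[-200,175,-35,0,0,-0.9],[-240,210,-35,0,0,-1.08],[-280,245,-35,0,0,-1.26],[-310,275,-35,0,0,-1.44],[-335,300,-35,0,0,-1.62],[-355,315,-35,0,0,-1.8],[-355,315,-35,0,0,-1.98],[-355,315,-35,0,0,-2.16],[-355,315,-35,0,0,-2.34],[-355,315,-35,0,0,-2.52],[-355,315,-35,0,0,-2.715],[-355,315,-35,0,0,-2.715],[-355,315,-35,0,0,-2.715],[-355,315,-35,0,0,-2.715]]' 87
python3 - <<'E'
from plant import r
import cv2,json
s=r.get_state();im=r.capture("wrist")
json.dump({k:(v if isinstance(v,float) else list(v)) for k,v in s.items()},open("w1.json","w"))
cv2.imwrite("pics/w1.png",im[:,:,::-1])
print(s["joints"])
E
```

```text
time_s: 2.35
tcp_pos: [0.4721, -0.1807, 0.2805]
eef_rot: [-180.0, 0.0, -0.1]
contact_force: [-0.6, -0.6, 0.2]
gripper_width: 0.0876
gripper_force: 0.0
[ 1.34647793e+00  3.11220433e+00 -1.70739859e+01 -3.81887096e-03
 -6.98229858e+01  8.85255864e+01]
```

View pics/w1.png

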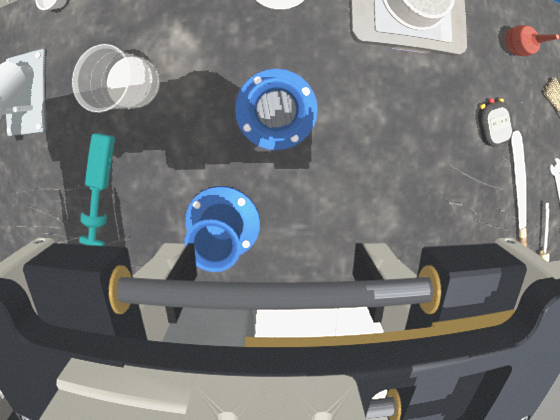

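The wrist view shows holder A almost directly below the camera, with its flange centred near (276,109), screws at (257,79), (306,91), (247,127) and (295,139), and something striped inside the bore. I'll zoom in.

Run:
```python
from h import *
import json
s=json.load(open("w1.json"));p=cam("wrist")
im=cv2.imread("pics/w1.png")
cv2.imwrite("pics/w1c.png",cv2.resize(im[64:156,230:322],None,fx=6.5,fy=6.5,interpolation=cv2.INTER_CUBIC))
sc=[onz(wray(u,s,p),.008) for u in((257,79),(306,91),(295,139),(247,127))]
print(np.round(sc,4),np.mean(sc,0).round(4))
for i in range(4): d=sc[(i+1)%4]-sc[i];print(np.degrees(np.arctan2(d[1],d[0])),np.linalg.norm(d))
m=hsv(im[:,:,::-1].copy(),(105,120,40),(125,255,255))
for b,st,c in blobs(m,1000):
    h=cv2.minEnclosingCircle(np.argwhere(b)[:,::-1].astype(np.float32));print(st,h,onz(wray(h[0],s,p),.0).round(4))
print("beaker base",onz(wray((133,80),s,p),0).round(3))
```

```text
[[ 0.5911 -0.1601  0.008 ]
 [ 0.5759 -0.2207  0.008 ]
 [ 0.515  -0.2072  0.008 ]
 [ 0.5306 -0.147   0.008 ]] [ 0.5531 -0.1837  0.008 ]
-104.02594405842108 0.06251991710852468
167.50461033271685 0.06240942677136177
75.5142398047296 0.06219902566733747
-12.184377249350797 0.06191998079634675
[ 235   69   83   81 3652] ((275.9460754394531, 108.97779846191406), 41.05758285522461) [ 0.5529 -0.1834  0.    ]
[ 185  186   75   86 4009] ((219.0, 229.0), 43.324459075927734) [ 0.3913 -0.1038  0.    ]
beaker base [0.602 0.008 0.   ]
```

View pics/w1c.png

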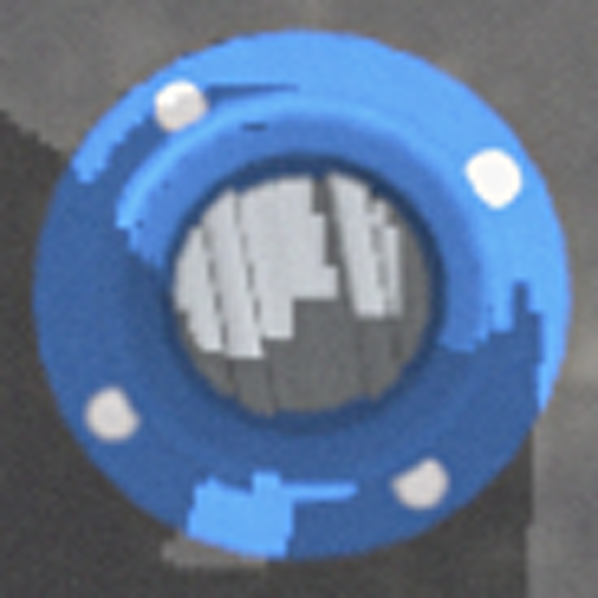

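The bore shows parallel lines, roughly +13° in yaw, which may be decoys, so I'll search by feel. Holder A is at (0.553, -0.1835) with a yaw of about -13°. Next I go to the rest.

```bash
python3 -c "
from h import *
go((.477,.213,.240),(180,-35,-1.2))"
```

```text
shift mm [   4.2 -393.7   40.5] rotvec [-0.0059  0.6109  0.0187]
```

```bash
python3 -m pendant '[[0,-30,0,0,0,0],[0,-70,0,0,0.06,0],[0,-110,0,0,0.12,0],[0,-150,0,0,0.2,0],[0,-190,0,0,0.28,0],[0,-230,0,0,0.36,0],[0,-270,10,0,0.44,0],[2,-310,20,0,0.5,0],[4,-350,30,0,0.56,0.01],[4,-380,40,-0.006,0.611,0.019],[4,-394,40,-0.006,0.611,0.019],[4,-394,40,-0.006,0.611,0.019],[4,-394,40,-0.006,0.611,0.019],[4,-394,40,-0.006,0.611,0.019]]' 87
python3 - <<'E'
from plant import r
import cv2,json
s=r.get_state();im=r.capture("wrist")
json.dump({k:(v if isinstance(v,float) else list(v)) for k,v in s.items()},open("w2.json","w"))
cv2.imwrite("pics/w2.png",im[:,:,::-1])
print(s["joints"])
E
```

```text
time_s: 4.15
tcp_pos: [0.479, 0.2156, 0.2473]
eef_rot: [179.8, -34.5, -1.2]
contact_force: [0.7, -0.1, 0.9]
gripper_width: 0.0874
gripper_force: 0.0
[ 55.06986803  -7.99362504 -58.22369217  58.73404114 -33.57924325
 -14.95772171]
```

View pics/w2.png

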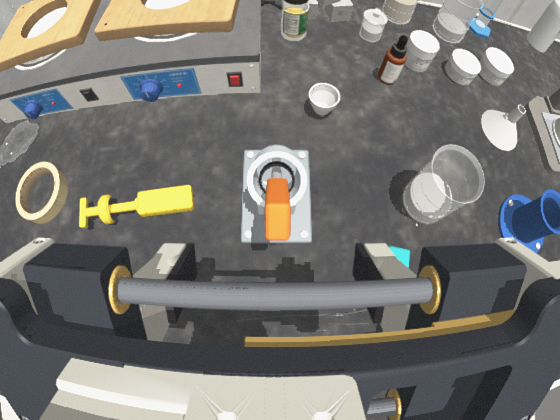

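The grip is visible between the fingers, with the end face near (278,226) and the grip column around x=278. I'll refine its position by intersecting rays from three views.

Run:
```python
from h import *
import json
s=json.load(open("w2.json"));p=cam("wrist")
im=cv2.imread("pics/w2.png")[:,:,::-1].copy()
m=hsv(im,(3,150,80),(20,255,255));m[:170]=0;m[250:]=0;m[:,:255]=0;m[:,300:]=0
b=max(blobs(m,20),key=lambda q:q[1][4]);print(b[1],b[2])
for y in range(b[1][1],b[1][1]+b[1][3],6): x=np.where(b[0][y])[0];print(y,x.min(),x.max(),im[y,(x.min()+x.max())//2])
P={n:cam(n) for n in("top","scene")}
w=wray(b[2],s,p);t=ray(P["top"],(236.8,216.5));c=ray(P["scene"],(257.9,219.6))
for k in((w,t,c),(w,t),(w,c)): print("grip",cross(*k).round(4))
Rt=R.from_euler('xyz',s["eef_rot"],degrees=True)
print("tool frame",Rt.inv().apply(cross(w,t,c)-s["tcp_pos"]).round(4))
# rim
print("mouth",cross(wray((275,173),s,p),ray(P["top"],(239.1,201.6))).round(4))
```

```text
[ 265  178   25   62 1407] [276.93674485 210.05970149]
178 271 281 [228 150  98]
184 267 286 [233 134  60]
190 266 288 [234 135  62]
196 266 288 [235 135  61]
202 266 288 [238 142  65]
208 265 289 [247 192  88]
214 265 289 [247 187  83]
220 265 289 [247 189  86]
226 265 289 [247 189  87]
232 265 289 [247 186  87]
238 266 287 [248 174  76]
grip [0.5463 0.2114 0.141 ]
grip [0.5458 0.2109 0.1421]
grip [0.5467 0.2116 0.1408]
tool frame [-0.0047  0.0024  0.1257]
mouth [0.5865 0.2092 0.1253]
```

Run:
```python
from h import *
import json
s=json.load(open("w2.json"));p=cam("wrist")
Rt=R.from_euler('xyz',s["eef_rot"],degrees=True)
for uv,z in(((277,207),.088),((277,240),.088),((277,223.5),.088),((276.5,182),.163)):
    o,d=wray(uv,s,p);o=Rt.inv().apply(o-s["tcp_pos"]);d=Rt.inv().apply(d);print(uv,(o+d*(z-o[2])/d[2]).round(4))
go((.5463+.01*-.573,.2112,.141+.01*.819),(180,-35,-1.2))
```

```text
(277, 207) [0.0096 0.0026 0.088 ]
(277, 240) [-0.0163  0.0026  0.088 ]
(277, 223.5) [-0.0031  0.0026  0.088 ]
(276.5, 182) [0.0111 0.0027 0.163 ]
shift mm [ -4.8   2.9 115.7] rotvec [0.0027 0.0084 0.0002]
```

```bash
python3 -m pendant '[[-2,1,15,0,0.004,0],[-4,2,35,0,0.008,0],[-5,3,55,0,0.008,0],[-5,3,70,0,0.008,0],[-5,3,70,0,0.008,0],[-5,3,70,0,0.008,0]]' 87; python3 -c "
from h import *
go((.5463+.005*-.573,.2112,.141+.005*.819),(180,-35,-1.2))
from plant import r;print(r.get_state()['joints'])"
```

```text
time_s: 4.95
tcp_pos: [0.5267, 0.2221, 0.2052]
eef_rot: [179.0, -33.4, -1.2]
contact_force: [0.2, -0.1, 0.3]
gripper_width: 0.0871
gripper_force: 0.0
shift mm [-18.9   9.6  59.7] rotvec [0.0166 0.0277 0.0004]
[ 43.01124761  -0.24668957 -58.22118431  73.42482999 -24.39190613
 -21.22435507]
```

The tool frame is drifting because J3 is at its limit, so the full 35° tool tilt is not reachable here. I'll fit a simple FK from the recorded poses to choose a feasible tilt.

```bash
cat > fk.py <<'E'
from h import *
from scipy.optimize import least_squares
import json
def E(a,t): return R.from_euler(a,t,degrees=True)
def fk(q,k,s4=1,s6=1):
    r0,l,h,L1,L2,b,d,l5=k[:8]
    W=E('z',q[0])*E('y',q[1]-q[2])*E('x',s4*q[3])
    H=W*E('y',-q[4])
    c=E('z',q[0]).apply(np.array([r0,l,h])+E('y',q[1]).apply([0,0,L1])+E('y',q[1]-q[2]).apply([L2,0,b]))+W.apply([0,l5,0])
    # tool: x axis of H is approach (tool z)
    T=R.from_matrix(np.array([[0,0,1],[0,1,0],[-1,0,0]],float))
    return c+H.apply([d,0,0]),H*T*E('z',s6*q[5])
E
python3 - <<'E'
from fk import *
from plant import r
s=r.get_state();D=[json.load(open("w1.json")),json.load(open("w2.json")),{k:(v if isinstance(v,float) else list(v)) for k,v in s.items()},
 dict(joints=[-49.038,20.591,.634,-.022,-70.135,-16.511],tcp_pos=[.2790,-.6142,.2455],eef_rot=[179.906,-.007,-155.556])]
json.dump(D,open("D.json","w"))
for s4 in(1,-1):
  for s6 in(1,-1):
    Q=[fk(d["joints"],np.zeros(8),s4,s6)[1].inv()*E('xyz',d["eef_rot"]) for d in D]
    f=least_squares(lambda k:np.concatenate([fk(d["joints"],k,s4)[0]-d["tcp_pos"] for d in D]+[.002*(k-[0,-.19,.3,.4,.4,0,.3,0])]),[0,-.19,.3,.4,.4,0,.3,0])
    print(s4,s6,[q.as_rotvec(degrees=True).round(1).tolist() for q in Q],f.x.round(3),np.abs(f.fun[:12]).max())
E
```

```text
1 1 [[0.0, 0.0, 93.0], [56.9, 56.9, -149.0], [-47.7, -47.7, 155.6], [-0.0, -0.0, -57.0]] [ 0.663 -0.07  -0.974  0.573 -0.353  0.321 -0.263 -0.122] 0.026930004025239984
1 -1 [[0.0, -0.0, -90.0], [-67.9, -39.3, 144.4], [-52.1, -23.0, 117.9], [-0.0, -0.0, -90.0]] [ 0.663 -0.07  -0.974  0.573 -0.353  0.321 -0.263 -0.122] 0.026930004025239984
-1 1 [[0.0, 0.0, 92.9], [0.0, -0.0, -60.1], [0.0, -0.0, -47.6], [0.0, 0.0, -57.0]] [-0.    -0.     0.199  0.601  0.464  0.     0.359 -0.192] 0.0004266202549150777
-1 -1 [[0.0, -0.0, -90.0], [0.0, -0.0, -90.0], [0.0, -0.0, -90.0], [0.0, 0.0, -90.0]] [-0.    -0.     0.199  0.601  0.464  0.     0.359 -0.192] 0.0004266202549150777
```

The FK fits to within 0.4 mm. Next I check IK for the grasp and the pull-out.

```bash
cat >> fk.py <<'E'
K=[0,0,.199,.601,.464,0,.359,-.192]
LO=np.array([-176,-82,-58.2,-173.8,-174.7,-.2]+[0])[:6];LO[5]=-173.6
HI=np.array([176,121.7,71.7,95.5,-.2,173.6])
def pose(q):
    p,o=fk(q,K,-1,-1);return p,o*E('z',-90)
def ik(p,o,seed=None,n=40):
    if not isinstance(o,R): o=E('xyz',o)
    out=[];g=np.random.default_rng(0)
    for i in range(n if seed is None else 1):
        x0=seed if seed is not None else g.uniform(LO+1,HI-1)
        def res(q):
            a,b=pose(q);return np.r_[(a-p)*10,(o.inv()*b).as_rotvec()*3]
        f=least_squares(res,np.clip(x0,LO+.1,HI-.1),bounds=(LO,HI))
        if not any(np.abs(f.x-u[1]).max()<3 for u in out): out.append((np.abs(f.fun).max(),f.x))
    return [u for u in sorted(out,key=lambda u:u[0]) if u[0]<.02]
E
python3 - <<'E'
from fk import *
g=np.array([.5463,.2112,.141]);oz=np.array([-.573,.012,.819])
for tilt in(35,25,15,0):
    for yaw in (0,180):
        o=E('z',-1.2+yaw)*E('y',-tilt if yaw==0 else tilt)*E('x',180)
        for nm,dd in(("grasp",.005),("pull",.085)):
            for e,q in ik(g+oz*dd,o,n=25)[:5]: print(tilt,yaw,nm,round(e,4),q.round(0))
E
```

```text
25 0 grasp 0.0 [ 41.   6. -55.  60. -19.  -8.]
25 0 pull 0.0 [ 53.  -2. -50.  39. -33.   4.]
25 180 grasp 0.0 [ 41.   6. -55.  60. -19. 172.]
15 0 grasp 0.0 [ 47.  10. -38.  20. -34.  26.]
15 0 pull 0.0 [ 51.   2. -36.  17. -44.  26.]
15 180 grasp 0.0 [  47.   10.  -38.   20.  -34. -154.]
15 180 pull 0.0 [  51.    2.  -36.   17.  -44. -154.]
0 0 grasp 0.0 [ 40.  17. -19.   0. -54.  48.]
0 0 pull 0.0 [ 44.   9. -19.   0. -61.  45.]
0 180 grasp 0.0 [  40.   17.  -19.    0.  -54. -132.]
0 180 pull 0.0 [  44.    9.  -19.   -0.  -61. -135.]
```

Run:
```python
from fk import *
from plant import r
g=np.array([.5463,.2112,.141]);oz=np.array([-.573,.012,.819])
o=E('z',-1.2)*E('y',-20)*E('x',180)
s=r.get_state();q=np.array(s["joints"])
for dd in(.07,.005,.045,.085):
    u=ik(g+oz*dd,o,seed=q);print(dd,[(round(e,4),x.round(0)) for e,x in u]); q=u[0][1] if u else q
h=np.array([.553,-.1835,.18])
for dl in(15,):
  q=None
  for yaw in range(30,-176,-15):
    oo=E('z',yaw)*E('y',dl)*E('x',180)
    u=ik(h,oo,seed=q,n=15);print(dl,yaw,[(round(e,3),x.round(0).tolist()) for e,x in u[:2]]); q=u[0][1] if u else None
go(g+oz*.08,o);go(g+oz*.005,o)
print("from one to other:",o.inv().apply(oz*-.075*1000))
```

```text
0.07 [(np.float64(0.0), array([ 52.,   1., -44.,  28., -36.,  16.]))]
0.005 [(np.float64(0.0), array([ 46.,   8., -46.,  35., -26.,  12.]))]
0.045 [(np.float64(0.0), array([ 50.,   4., -45.,  30., -32.,  15.]))]
0.085 [(np.float64(0.0), array([ 53.,  -0., -43.,  27., -38.,  16.]))]
15 30 [(np.float64(0.0), [5.0, 21.0, -12.0, 7.0, -71.0, 112.0])]
15 15 [(np.float64(0.0), [3.0, 22.0, -8.0, 3.0, -74.0, 101.0])]
15 0 [(np.float64(0.0), [1.0, 23.0, -6.0, -0.0, -76.0, 89.0])]
15 -15 [(np.float64(0.0), [-1.0, 24.0, -4.0, -4.0, -77.0, 78.0])]
15 -30 [(np.float64(0.0), [-4.0, 23.0, -3.0, -7.0, -78.0, 66.0])]
15 -45 [(np.float64(0.0), [-5.0, 23.0, -2.0, -10.0, -77.0, 54.0])]
15 -60 [(np.float64(0.0), [-7.0, 22.0, -3.0, -12.0, -75.0, 41.0])]
15 -75 [(np.float64(0.0), [-8.0, 20.0, -4.0, -14.0, -72.0, 29.0])]
15 -90 [(np.float64(0.0), [-9.0, 19.0, -6.0, -16.0, -68.0, 15.0])]
15 -105 [(np.float64(0.0), [-9.0, 16.0, -9.0, -17.0, -64.0, 2.0])]
15 -120 [(np.float64(0.0), [-9.0, 14.0, -12.0, -16.0, -59.0, -13.0])]
15 -135 [(np.float64(0.0), [-7.0, 12.0, -16.0, -15.0, -54.0, -30.0])]
15 -150 [(np.float64(0.0), [-5.0, 10.0, -20.0, -11.0, -48.0, -48.0])]
15 -165 [(np.float64(0.0), [-2.0, 9.0, -24.0, -6.0, -43.0, -69.0])]
shift mm [-21.   10.8 -15.3] rotvec [ 0.0165 -0.2341 -0.0018]
shift mm [-18.9   9.5  59.7] rotvec [ 0.0165 -0.2341 -0.0018]
from one to other: [ 1.93835578e+01 -1.97879360e-04  7.24221578e+01]
```

```bash
python3 -m pendant '[[-7,4,-15,0.005,-0.08,0],[-14,8,-15,0.01,-0.16,0],[-21,11,-15,0.016,-0.234,0],[-21,11,-15,0.016,-0.234,0],[-21,11,-15,0.016,-0.234,0]]' 87; python3 -c "
from h import *
from plant import r
o=R.from_euler('z',-1.2,degrees=True)*R.from_euler('y',-20,degrees=True)*R.from_euler('x',180,degrees=True)
g=np.array([.5463,.2112,.141]);oz=np.array([-.573,.012,.819])
go(g+oz*.08,o);go(g+oz*.005,o)
print(r.get_state()['joints'])"
```

```text
time_s: 5.58
tcp_pos: [0.5012, 0.2127, 0.2068]
eef_rot: [179.9, -20.2, -1.2]
contact_force: [0.2, 0.3, 0.3]
gripper_width: 0.0869
gripper_force: 0.0
shift mm [-0.7  0.5 -0. ] rotvec [ 0.0007 -0.0037  0.0005]
shift mm [18.4  0.5 72.5] rotvec [ 0.0007 -0.0037  0.0005]
[ 52.80193274   0.34380379 -43.42257314  27.50957959 -37.31081941
  15.26804394]
```

```bash
python3 -m pendant '[[3,0,12,0,0,0],[7,0,27,0,0,0],[11,0,42,0,0,0],[15,0,57,0,0,0],[18,0.5,70,0,0,0],[18.5,0.5,72.5,0,0,0],[18.5,0.5,72.5,0,0,0]]' 87; python3 -m pendant '[[0,0,0,0,0,0],[0,0,0,0,0,0],[0,0,0,0,0,0],[0,0,0,0,0,0],[0,0,0,0,0,0],[0,0,0,0,0,0],[0,0,0,0,0,0],[0,0,0,0,0,0]]' 5 40
```

```text
time_s: 6.45
tcp_pos: [0.5428, 0.2107, 0.1439]
eef_rot: [180.0, -20.0, -1.3]
contact_force: [-0.8, 0.2, 0.7]
gripper_width: 0.0871
gripper_force: 0.0
time_s: 7.45
tcp_pos: [0.5428, 0.211, 0.1441]
eef_rot: [-180.0, -20.0, -1.3]
contact_force: [-0.8, -0.3, -0.2]
gripper_width: 0.0196
gripper_force: 40.0
```

```bash
python3 -m pendant '[[-1.3,0,-5,0,0,0],[-4,0,-15,0,0,0],[-7,0,-26,0,0,0],[-10,0,-37,0,0,0],[-13,0,-48.5,0,0,0],[-16,0,-59.7,0,0,0],[-19,0,-71,0,0,0],[-22,0,-82,0,0,0],[-24.6,0,-92,0,0,0],[-24.6,0,-92,0,0,0]]' 5 55
python3 - <<'E'
from plant import r
import cv2,json
s=r.get_state();im=r.capture("wrist")
json.dump({k:(v if isinstance(v,float) else list(v)) for k,v in s.items()},open("w3.json","w"))
a=cv2.resize(im[130:340,140:420],None,fx=1.4,fy=1.4)
b=cv2.resize(r.capture("scene")[140:290,190:390],None,fx=1.96,fy=1.96)[:294]
cv2.imwrite("pics/w3.png",cv2.hconcat([a,b])[:,:,::-1])
from fk import *
# lifted + upright waypoint
print(s["joints"])
g=np.array(s["tcp_pos"])
for y,dl,p in((-1.2,-20,g+[0,0,.1]),(-1.2,15,g+[.03,0,.12])):
    o=E('z',y)*E('y',dl)*E('x',180);u=ik(p,o,seed=s["joints"]);print([x.round(0) for e,x in u]);go(p,o,s)
E
```

```text
time_s: 8.7
tcp_pos: [0.4881, 0.2127, 0.2231]
eef_rot: [-179.9, -20.0, -1.3]
contact_force: [0.0, -1.0, -3.5]
gripper_width: 0.0199
gripper_force: 55.0
[ 54.53093882  -1.78376387 -42.57912906  25.79841261 -40.47230228
  15.73437853]
[array([ 56.,  -6., -31.,  20., -55.,  23.])]
shift mm [ 34.3  -0.2 -93.9] rotvec [-0.0013 -0.0008 -0.0008]
[array([ 36.,  16.,   8.,  -9., -95.,  53.])]
shift mm [  69.3   -0.8 -102.5] rotvec [-1.500e-03 -6.116e-01 -4.000e-04]
```

View pics/w3.png

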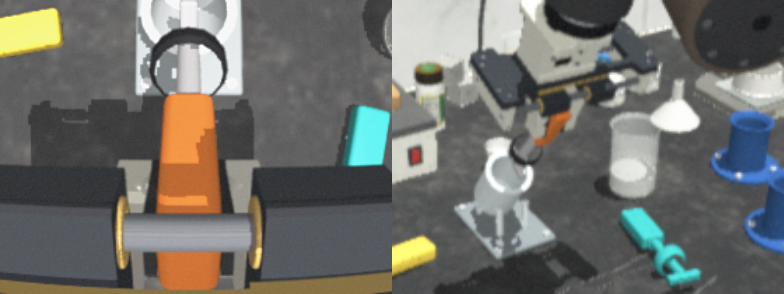

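The tamper is out, with the collar visible just above the tube mouth. I lift it, then bring it upright.

```bash
python3 -m pendant '[[3,0,-10,0,0,0],[9,0,-25,0,0,0],[17,0,-47,0,0,0],[25,0,-70,0,0,0],[34,0,-94,0,0,0],[38,0,-97,0,-0.08,0],[44,0,-99,0,-0.17,0],[51,0,-101,0,-0.27,0],[58,0,-102,0,-0.37,0],[64,0,-102.5,0,-0.47,0],[69,0,-102.5,0,-0.56,0],[69,0,-102.5,0,-0.611,0],[69,0,-102.5,0,-0.611,0],[69,0,-102.5,0,-0.611,0]]' 5 55
python3 - <<'E'
from plant import r
import cv2,json
from fk import *
s=r.get_state();im=r.capture("scene");np.save("sc4.npy",im);t=r.capture("top");w=r.capture("wrist")
json.dump({k:(v if isinstance(v,float) else list(v)) for k,v in s.items()},open("w4.json","w"))
p=r.camera_params("scene");uv=cv2.projectPoints(np.array([s["tcp_pos"]]),np.array(p["rvec"]),np.array(p["tvec"]),p["mtx"],None)[0].ravel();print("tcp in scene",uv)
u,v=map(int,uv);a=cv2.resize(im[max(v-40,0):v+110,u-90:u+70],(480,450));b=cv2.resize(w[100:310,200:349],(319,450))
cv2.imwrite("pics/w4.png",cv2.hconcat([a,b])[:,:,::-1])
o=E('z',20)*E('y',15)*E('x',180);go((.553,-.1835,.30),o,s);print(s["joints"])
E
```

```text
time_s: 10.55
tcp_pos: [0.5181, 0.2115, 0.3422]
eef_rot: [-180.0, 15.0, -1.2]
contact_force: [0.2, -0.0, -1.6]
gripper_width: 0.0197
gripper_force: 55.0
tcp in scene [265.20420523 143.55166998]
shift mm [ 52.9 394.2  29.5] rotvec [-0.0961 -0.0009 -0.3582]
[ 35.99240323  15.54693484   8.17832165  -9.02303301 -94.56828802
  52.98544462]
```

View pics/w4.png

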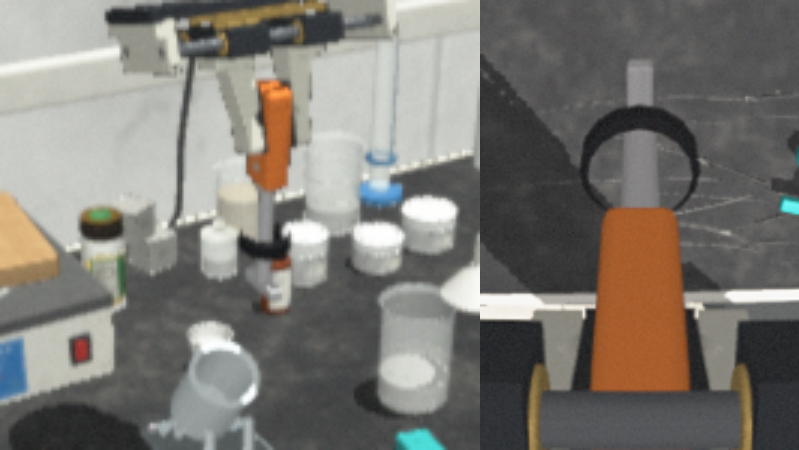

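The tamper hangs upright. In the wrist crop the collar centre is at (640,160); in the scene crop it is at (264,245), and the grip bottom is at (267,188). I'll compare those with the prediction.

Run:
```python
from fk import *
s=json.load(open("w4.json"));t=np.array(s["tcp_pos"]);p=cam("scene");w=cam("wrist")
pts={"gripbot":t-[0,0,.0425],"collar":t-[0,0,.1325-.0425],"foot":t-[0,0,.1325]}
for k,x in pts.items():
    uv=cv2.projectPoints(x[None],np.array(p["rvec"]),np.array(p["tvec"]),p["mtx"],None)[0].ravel();print(k,((uv-[175,103])*3).round(0))
u=wray((200+160/2.143,100+160/2.143),s,w)
print("collar wrist-tcp at z", (onz(u,t[2]-.09)-t).round(4))
sc=ray(p,(175+264/3,103+245/3));print("tri",(cross(u,sc)-t).round(4))
```

```text
gripbot [270. 178.]
collar [270. 237.]
foot [269. 288.]
collar wrist-tcp at z [ 0.0128 -0.0009 -0.09  ]
tri [ 0.0081 -0.0005 -0.0998]
```

Run:
```python
from fk import *
s=json.load(open("w4.json"));t=np.array(s["tcp_pos"]);w=cam("wrist")
f=lambda x,y:wray((200+(x-480)/2.143,100+y/2.143),s,w)
for sl in(.005,.010,.014,.018):
    L=.1275+sl
    g=(onz(f(633,208),t[2]-(.0375+sl))-t)[0]-.016
    c=(onz(f(640,160),t[2]-L+.0425)-t)[0]
    e=(onz(f(640,60),t[2]-L+.005)-t)[0]-.021
    print(sl,"axis x at gripbottom, collar, foot",np.round([g,c,e],4))
```

```text
0.005 axis x at gripbottom, collar, foot [0.0067 0.0128 0.0135]
0.01 axis x at gripbottom, collar, foot [0.0038 0.0103 0.0119]
0.014 axis x at gripbottom, collar, foot [0.0014 0.0084 0.0106]
0.018 axis x at gripbottom, collar, foot [-0.0009  0.0064  0.0092]
```

The tamper still leans about 5.5° in the fingers (foot forward), and it is gripped about 14 mm above the grip centre. I'll use a tool pitch of 20.5° to correct the lean.

Run:
```python
from fk import *
from plant import r
s=r.get_state()
o=E('z',25)*E('y',20.5)*E('x',180);p=np.array([.553,-.1835,.315]);go(p,o,s)
for yw in(25,-30,-85,-135,-165):
    print(yw,[x.round(0).tolist() for e,x in ik(p-[0,0,.14],E('z',yw)*E('y',20.5)*E('x',180),n=12)[:2]])
```

```text
shift mm [ 49.4 394.3  15.2] rotvec [-0.14   -0.0956 -0.4357]
25 [[5.0, 25.0, -8.0, 7.0, -76.0, 107.0]]
-30 [[-5.0, 27.0, 2.0, -9.0, -84.0, 67.0]]
-85 [[-12.0, 21.0, -2.0, -20.0, -74.0, 24.0]]
-135 [[-11.0, 12.0, -15.0, -21.0, -53.0, -22.0]]
-165 [[-4.0, 7.0, -26.0, -11.0, -38.0, -64.0]]
```

```bash
python3 -m pendant '[[3,15,1,0,0,0],[8,45,2,-0.01,-0.01,-0.04],[14,85,4,-0.03,-0.02,-0.09],[20,130,6,-0.05,-0.03,-0.14],[25,175,8,-0.06,-0.04,-0.19],[30,220,9,-0.08,-0.05,-0.24],[35,265,10,-0.09,-0.06,-0.29],[40,310,12,-0.11,-0.075,-0.34],[45,350,14,-0.125,-0.085,-0.39],[48,380,15,-0.135,-0.09,-0.42],[49.4,394.3,15.2,-0.14,-0.0956,-0.4357],[49.4,394.3,15.2,-0.14,-0.0956,-0.4357],[49.4,394.3,15.2,-0.14,-0.0956,-0.4357],[49.4,394.3,15.2,-0.14,-0.0956,-0.4357]]' 5 55
python3 - <<'E'
from plant import r
import cv2,json
s=r.get_state();w=r.capture("wrist");a=r.capture("scene")
json.dump({k:(v if isinstance(v,float) else list(v)) for k,v in s.items()},open("w5.json","w"))
a=a[80:260,300:460]
cv2.imwrite("pics/w5.png",cv2.hconcat([cv2.resize(w[60:240,190:350],(400,450)),cv2.resize(a,(400,450))])[:,:,::-1])
E
```

```text
time_s: 12.45
tcp_pos: [0.5533, -0.1828, 0.3148]
eef_rot: [-180.0, 20.6, 25.0]
contact_force: [0.4, -0.2, -1.6]
gripper_width: 0.0195
gripper_force: 55.0
```

View pics/w5.png

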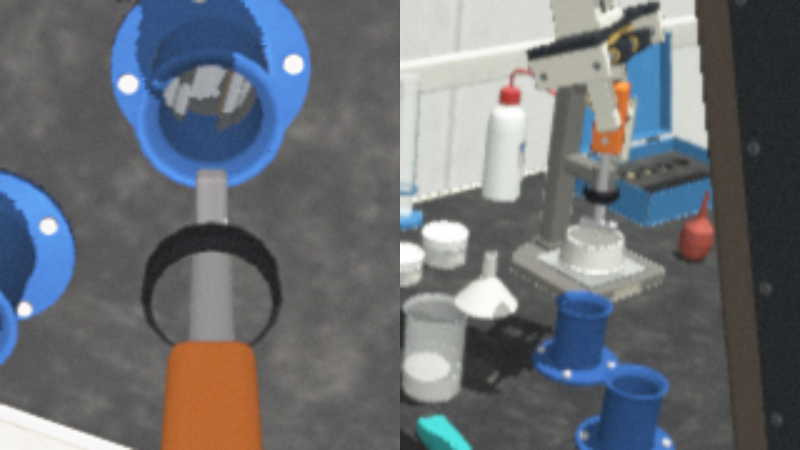

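The collar is at wrist-crop (211,290), the foot end at (212,170) and the grip bottom at (212,342). In the scene crop the collar is at (601,195), and holder A's rim is below it.

Run:
```python
from fk import *
s=json.load(open("w5.json"));t=np.array(s["tcp_pos"]);w=cam("wrist");p=cam("scene")
f=lambda x,y:wray((190+x/2.5,60+y/2.5),s,w);Z=E('z',-25)
for sl in(.005,.010,.014,.018):
    L=.1275+sl
    g=Z.apply(onz(f(212,342),t[2]-(.0375+sl))-t)-[.016,0,0]
    c=Z.apply(onz(f(211,290),t[2]-L+.0425)-t)
    e=Z.apply(onz(f(212,170),t[2]-L+.005)-t)-[.021,0,0]
    print(sl,np.round([g[:2],c[:2],e[:2]],4).tolist())
sc=ray(p,(300+201/2.5,80+195/2.5));print("tri collar",Z.apply(cross(f(211,290),sc)-t).round(4))
print("rim A",cross(f(207,118),ray(p,(300+185/2.5,80+305/2.5))).round(4))
for x in((.553,-.1835,.082),):print(cv2.projectPoints(np.array([x]),np.array(p["rvec"]),np.array(p["tvec"]),p["mtx"],None)[0].ravel())
```

```text
0.005 [[0.0037, -0.0013], [0.0031, -0.0011], [0.0018, -0.0014]]
0.01 [[0.0, -0.0013], [-0.0001, -0.0011], [-0.0004, -0.0014]]
0.014 [[-0.0029, -0.0013], [-0.0026, -0.0011], [-0.0021, -0.0014]]
0.018 [[-0.0058, -0.0013], [-0.0051, -0.001], [-0.0039, -0.0014]]
tri collar [-0.0022 -0.001  -0.0985]
rim A [ 0.5515 -0.1836  0.0778]
[373.21220777 200.6637783 ]
```

Run:
```python
from fk import *
s=json.load(open("w5.json"))
o=E('xyz',s["eef_rot"]);print("down in tool",o.inv().apply([0,0,-1]).round(4))
go((.554,-.1816,.235),o,s);go((.554,-.1816,.192),o,s)
```

```text
down in tool [0.3511 0.     0.9363]
shift mm [29.1 -0.8 74.3] rotvec [0. 0. 0.]
shift mm [ 44.2  -0.8 114.6] rotvec [0. 0. 0.]
```

```bash
python3 -m pendant '[[4,0,10,0,0,0],[12,-0.4,30,0,0,0],[20,-0.8,52,0,0,0],[29,-0.8,74.3,0,0,0],[32,-0.8,82,0,0,0],[35,-0.8,90,0,0,0],[38,-0.8,98,0,0,0],[41,-0.8,106,0,0,0],[44.2,-0.8,114.6,0,0,0],[44.2,-0.8,114.6,0,0,0]]' 5 55
```

```text
time_s: 13.8
tcp_pos: [0.5537, -0.1823, 0.191]
eef_rot: [-180.0, 20.6, 25.0]
contact_force: [-0.3, -0.3, -2.1]
gripper_width: 0.02
gripper_force: 55.0
```

```bash
for i in 1; do python3 -m pendant '[[1,0,2.8,0,0,0],[2.1,0,5.6,0,0,0],[3.2,0,8.4,0,0,0],[3.2,0,8.4,0,0,0]]'; done; python3 -m pendant '[[0.7,0,1.9,0,0,0],[1.4,0,3.7,0,0,0],[1.4,0,3.7,0,0,0]]'
```

```text
time_s: 14.3
tcp_pos: [0.5537, -0.1824, 0.1825]
eef_rot: [-180.0, 20.6, 25.0]
contact_force: [0.4, 0.7, -2.2]
gripper_width: 0.0198
gripper_force: 55.0
time_s: 14.68
tcp_pos: [0.5537, -0.1824, 0.1786]
eef_rot: [-180.0, 20.6, 25.0]
contact_force: [-0.4, -0.1, -2.0]
gripper_width: 0.0198
gripper_force: 55.0
```

```bash
for i in 1 2; do python3 -m pendant '[[0.35,0,0.95,0,0,0],[0.7,0,1.9,0,0,0],[0.7,0,1.9,0,0,0]]' | egrep 'tcp|contact'; done
```

```text
tcp_pos: [0.5538, -0.1824, 0.1766]
contact_force: [0.8, -0.7, -3.1]
tcp_pos: [0.5538, -0.1824, 0.1746]
contact_force: [-0.0, -0.0, -2.8]
```

```bash
for i in 1 2; do python3 -m pendant '[[0.35,0,0.95,0,0,0],[0.7,0,1.9,0,0,0],[0.7,0,1.9,0,0,0]]' | egrep 'tcp|contact'; done
```

```text
tcp_pos: [0.5538, -0.1824, 0.1726]
contact_force: [0.3, -0.1, -1.3]
tcp_pos: [0.5539, -0.1826, 0.1708]
contact_force: [0.7, -0.9, -0.3]
```

```bash
python3 -m pendant '[[0.3,0,0.8,0,0,0],[0.35,0,0.95,0,0,0],[0.35,0,0.95,0,0,0]]' | egrep 'tcp|contact'; python3 -c "
from plant import r
for i in range(2): print(r.get_state()['contact_force'],r.get_state()['moment'])"
```

```text
tcp_pos: [0.554, -0.1826, 0.1706]
contact_force: [-0.2, -0.1, 4.6]
[-0.23531801 -0.10382119  4.64839005] [ 0.15589022 -0.21244748 -0.06061028]
[-0.23531801 -0.10382119  4.64839005] [ 0.15589022 -0.21244748 -0.06061028]
```

Contact at TCP z=0.1707. Now I turn clockwise in steps under light pressure; the force vanishing will mean the slot is found.

```bash
for i in 1 2 3 4; do python3 -m pendant '[[0,0,0,0.0175,0,0.047],[0,0,0,0.035,0,0.094],[0,0,0,0.035,0,0.094]]' | egrep 'tcp|contact|rot'; done
```

```text
tcp_pos: [0.5537, -0.1823, 0.1688]
eef_rot: [-179.9, 20.6, 19.1]
contact_force: [0.4, 1.2, -2.0]
tcp_pos: [0.5538, -0.1826, 0.1694]
eef_rot: [180.0, 20.6, 13.4]
contact_force: [0.1, 0.0, -2.7]
tcp_pos: [0.5538, -0.1826, 0.1696]
eef_rot: [180.0, 20.6, 7.6]
contact_force: [1.3, -0.4, -1.4]
tcp_pos: [0.5538, -0.1827, 0.1697]
eef_rot: [179.9, 20.6, 1.9]
contact_force: [0.7, 0.3, -2.8]
```

Contact was lost near yaw 19°, which fits the lines I saw at about +13°. I go back to 13° and press down.

```bash
python3 -m pendant '[[0,0,0,-0.035,0,-0.09],[0,0,0,-0.068,0,-0.181],[0,0,0,-0.068,0,-0.181]]' | egrep 'tcp|contact|rot';for i in 1 2 3; do python3 -m pendant '[[0.35,0,0.95,0,0,0],[0.7,0,1.9,0,0,0],[0.7,0,1.9,0,0,0]]' | egrep 'tcp|contact'; done
```

```text
tcp_pos: [0.5536, -0.1819, 0.1696]
eef_rot: [179.9, 20.6, 13.1]
contact_force: [-0.1, -0.2, -2.0]
tcp_pos: [0.5538, -0.1826, 0.1675]
contact_force: [0.5, 0.4, -2.4]
tcp_pos: [0.5538, -0.1824, 0.1655]
contact_force: [1.3, 0.4, -1.7]
tcp_pos: [0.5537, -0.1824, 0.1635]
contact_force: [1.9, 0.1, -2.3]
```

It is through: 7 mm below the contact height with no load. I continue down.

```bash
python3 -m pendant '[[0.7,0,1.9,0,0,0],[1.4,0,3.75,0,0,0],[2.1,0,5.6,0,0,0],[2.8,0,7.5,0,0,0],[3.5,0,9.4,0,0,0],[3.5,0,9.4,0,0,0]]' | egrep 'tcp|contact';for i in 1 2; do python3 -m pendant '[[0.35,0,0.95,0,0,0],[0.7,0,1.9,0,0,0],[0.7,0,1.9,0,0,0]]' | egrep 'tcp|contact'; done
```

```text
tcp_pos: [0.5537, -0.1824, 0.1533]
contact_force: [0.8, 0.1, -2.4]
tcp_pos: [0.5537, -0.1824, 0.1515]
contact_force: [1.8, 0.3, -2.1]
tcp_pos: [0.5538, -0.1825, 0.15]
contact_force: [0.2, 0.0, 2.8]
```

```bash
python3 -m pendant '[[0.35,0,0.95,0,0,0],[0.5,0,1.4,0,0,0],[0.5,0,1.4,0,0,0]]' | egrep 'tcp|contact'; python3 -m pendant '[[0,0,0,0.0175,0,0.047],[0,0,0,0.035,0,0.094],[0,0,0,0.07,0,0.187],[0,0,0,0.105,0,0.281],[0,0,0,0.105,0,0.281]]' | egrep 'tcp|contact|rot'; python3 -c "
from plant import r
print(r.get_state()['moment'])"
```

```text
tcp_pos: [0.5538, -0.1826, 0.1498]
contact_force: [-0.3, 3.1, 12.4]
tcp_pos: [0.5538, -0.1831, 0.1498]
eef_rot: [179.9, 20.5, -4.3]
contact_force: [-1.4, 1.2, 12.2]
[ 0.8599951   0.56320378 -0.23565458]
```

```bash
python3 -m pendant '[[-0.4,0,-1.1,0,0,0],[-0.4,0,-1.1,0,0,0]]' | egrep 'tcp|contact'; for i in 1 2; do python3 -m pendant '[[0,0,0,0.035,0,0.094],[0,0,0,0.07,0,0.187],[0,0,0,0.105,0,0.281],[0,0,0,0.105,0,0.281]]' | egrep 'tcp|contact|rot'; python3 -c "
from plant import r
print(r.get_state()['moment'])"; done
```

```text
tcp_pos: [0.5538, -0.1829, 0.15]
contact_force: [0.8, -0.8, 6.7]
tcp_pos: [0.5538, -0.1828, 0.1499]
eef_rot: [179.9, 20.5, -21.5]
contact_force: [0.4, 1.4, 7.4]
[ 0.47506363 -0.475325   -0.2696605 ]
tcp_pos: [0.5538, -0.1832, 0.15]
eef_rot: [179.9, 20.4, -38.7]
contact_force: [1.0, -0.6, 6.3]
[-0.47408991 -0.57135325 -0.05993234]
```

```bash
for i in 1 2; do python3 -m pendant '[[0,0,0,0.035,0,0.094],[0,0,0,0.07,0,0.187],[0,0,0,0.105,0,0.281],[0,0,0,0.105,0,0.281]]' | egrep 'tcp|contact|rot'; python3 -c "
from plant import r
print(r.get_state()['moment'])"; done
for i in 1 2 3; do python3 -m pendant '[[0,0,0,0.0175,0,0.047],[0,0,0,0.035,0,0.094],[0,0,0,0.035,0,0.094]]' | egrep 'tcp|contact|rot'; python3 -c "
from plant import r
print(r.get_state()['moment'])"; done
```

```text
tcp_pos: [0.5536, -0.1834, 0.1499]
eef_rot: [179.9, 20.4, -55.8]
contact_force: [0.1, -2.7, 7.0]
[-1.35396197 -0.19216961  0.09565441]
tcp_pos: [0.5535, -0.1837, 0.1499]
eef_rot: [179.9, 20.3, -72.9]
contact_force: [-0.2, -3.4, 7.2]
[-2.36154938  0.32404301  0.12934028]
tcp_pos: [0.5534, -0.1837, 0.1498]
eef_rot: [179.9, 20.3, -78.5]
contact_force: [-1.7, -4.4, 8.3]
[-2.4883384   0.79930877  0.23732334]
tcp_pos: [0.5533, -0.1837, 0.1498]
eef_rot: [179.9, 20.3, -84.3]
contact_force: [-2.6, -5.6, 8.5]
[-2.62228298  1.0646774   0.35093472]
tcp_pos: [0.5527, -0.1837, 0.1498]
eef_rot: [179.8, 20.3, -90.0]
contact_force: [-4.3, -5.4, 9.1]
[-2.37515231  1.80506325  0.58466256]
```

```bash
for i in 1 2 3 4; do python3 -m pendant '[[0,0,0,0.0175,0,0.047],[0,0,0,0.0245,0,0.066],[0,0,0,0.0245,0,0.066]]' | egrep 'tcp|contact|rot'; python3 -c "
from plant import r
print(r.get_state()['moment'])"; done
```

```text
tcp_pos: [0.5519, -0.1835, 0.1498]
eef_rot: [179.7, 20.3, -94.0]
contact_force: [-5.4, -4.8, 11.1]
[-2.19040256  2.82844588  1.4390125 ]
tcp_pos: [0.5515, -0.1832, 0.1498]
eef_rot: [179.7, 20.2, -97.9]
contact_force: [-6.6, -3.6, 12.2]
[-1.75038782  3.188192    2.47107852]
tcp_pos: [0.5508, -0.1832, 0.1497]
eef_rot: [179.6, 20.2, -101.9]
contact_force: [-8.2, -4.6, 13.1]
[-1.74625905  3.9585824   2.85219885]
tcp_pos: [0.5504, -0.1824, 0.1497]
eef_rot: [179.6, 20.2, -105.9]
contact_force: [-9.5, -1.7, 15.7]
[-0.32415652  4.54012552  3.14912047]
```

The stop is clearly felt: the moment about z jumped to 2.5–3 N m at about yaw -94°. I relax the wind-up slightly, within the play, and release.

```bash
python3 -m pendant '[[-0.2,0,-0.5,-0.02,0,-0.056],[-0.3,0,-0.8,-0.042,0,-0.112],[-0.3,0,-0.8,-0.042,0,-0.112]]' | egrep 'tcp|contact|rot'; python3 -c "
from plant import r
print(r.get_state()['moment'])"; python3 -m pendant '[[0,0,0,0,0,0],[0,0,0,0,0,0],[0,0,0,0,0,0],[0,0,0,0,0,0],[0,0,0,0,0,0],[0,0,0,0,0,0]]' 50
```

```text
tcp_pos: [0.5512, -0.1818, 0.1497]
eef_rot: [179.5, 20.4, -99.2]
contact_force: [-7.6, -0.3, 10.2]
[-0.0147124   3.29035902  1.57612956]
time_s: 28.05
tcp_pos: [0.5537, -0.1825, 0.1501]
eef_rot: [179.9, 20.4, -99.5]
contact_force: [1.0, -0.2, 0.8]
gripper_width: 0.0498
gripper_force: 0.0
```

Released with forces at zero. I back off upward.

```bash
python3 -m pendant '[[-3.5,0,-9.4,0,0,0],[-10,0,-28,0,0,0],[-18,0,-47,0,0,0],[-28,0,-75,0,0,0],[-39,0,-103,0,0,0],[-50,0,-131,0,0,0],[-50,0,-131,0,0,0],[-50,0,-131,0,0,0]]' 87
python3 - <<'E'
from plant import r
import cv2,json
s=r.get_state();w=r.capture("wrist");a=r.capture("scene")
json.dump({k:(v if isinstance(v,float) else list(v)) for k,v in s.items()},open("w6.json","w"))
cv2.imwrite("pics/w6w.png",w[:,:,::-1])
cv2.imwrite("pics/w6.png",cv2.hconcat([cv2.resize(w[60:300,130:430],(500,400)),cv2.resize(a[120:280,290:410],(300,400))])[:,:,::-1])
E
```

```text
time_s: 29.05
tcp_pos: [0.554, -0.1811, 0.291]
eef_rot: [179.9, 20.4, -99.4]
contact_force: [0.3, -0.0, -1.4]
gripper_width: 0.0873
gripper_force: 0.0
```

View pics/w6.png

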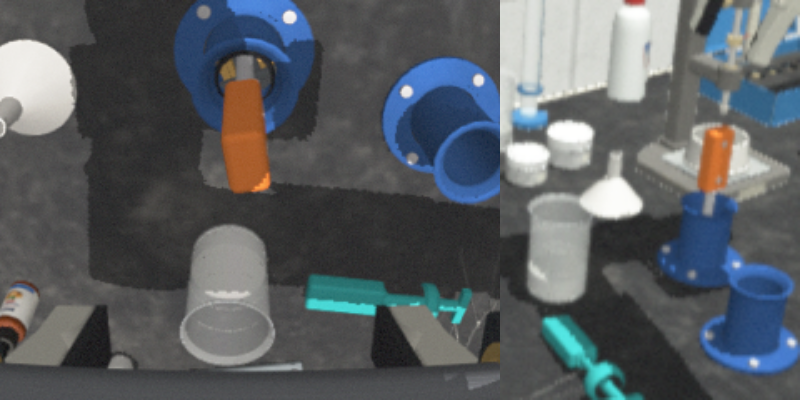

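The tamper stands upright in the right cup, and the beaker, funnel and the rest are undisturbed. I check the grip's end-face heading and height.

Run:
```python
from fk import *
s=json.load(open("w6.json"));w=cam("wrist");p=cam("scene")
im=cv2.imread("pics/w6w.png")[:,:,::-1].copy()
m=hsv(im,(3,150,80),(20,255,255));m[:100]=0;m[185:]=0;m[:,:255]=0;m[:,:250]=0;m[:,300:]=0
b=max(blobs(m,50),key=lambda q:q[1][4])[0]
L=[];Rr=[]
for y in range(145,170): x=np.where(b[y])[0];L.append((x.min(),y));Rr.append((x.max()+1,y));
print(L[::6],Rr[::6])
for e in(L,Rr):
    P=np.array([onz(wray(u,s,w),.177)[:2] for u in e]);c=np.polyfit(P[:,1],P[:,0],1)
    print("edge yaw",np.degrees(np.arctan2(1,c[0]))-180,P.mean(0).round(4))
for z in(.177,.199):
    print(z,cv2.projectPoints(np.array([[.553,-.183,z]]),np.array(p["rvec"]),np.array(p["tvec"]),p["mtx"],None)[0].ravel().round(1))
```

```text
[(np.int64(263), 145), (np.int64(264), 151), (np.int64(265), 157), (np.int64(266), 163), (np.int64(267), 169)] [(np.int64(289), 145), (np.int64(290), 151), (np.int64(291), 157), (np.int64(292), 163), (np.int64(292), 169)]
edge yaw -91.13777183399544 [ 0.5619 -0.1867]
edge yaw -91.22574904843587 [ 0.5429 -0.1835]
0.177 [377.7 171. ]
0.199 [378.8 163.7]
```

```bash
python3 -c "
from plant import r
print(r.close_job())"
```

```text
the job is handed in; nothing more can be done
None
```

The tamper with the orange grip stands upright in the farther blue cup. Its foot is through the slot, it is turned clockwise to the stop and released, and the job was handed in at about 29 s of the 58 s; the beaker, funnel and crucible were never touched.

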